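Pack the glazing kit box and close its lid

ROBOT

A 6-joint arm with a two-finger parallel gripper is mounted at the origin on the work surface. World frame = base frame: x ahead of the robot, y to its left, z up, the work surface at z = 0. Lengths are in m, angles in rad, forces in N, time in s.
With the tool pointing down it reaches from about 0.275 to 0.75 m from the base axis. Payload 10.2 kg.
Tool frame: the origin (TCP) lies midway between the tips of the shut fingers; the grasp point (between the pads) lies 19 mm behind it (env.hold_point_z is the distance from the TCP to the grasp point, in m); z points along the fingers, y is the line along which they close (so a half turn about z gives the same grasp; the last joint's range is limited). The gripper opens to 85 mm and grips with 20 to 120 N. Pads are 22 mm wide; open, the fingers measure 114 mm over their backs; the gripper's body (76 mm by 85 mm) begins 54 mm behind the grasp point. The pads swing forward as they close: fully open they stand 13 mm farther back than shut.
Start: joints at [-1.516, 0.313, 1.498, -0, 1.331, -0.223], TCP at [0.144, -0.505, 0.231] pointing down, gripper open.
Joint ranges: [-2.94, 2.94], [-0.97, 2.17], [0.19, 2.56], [-1.23, 4.37], [0.02, 3.11], [-2.88, 2.88]. Speed limits (rad/s): [2.39, 2.39, 3.01, 3.14, 3.14, 3.14].

INTERFACE

Orientations are given as a unit quaternion [x, y, z, w].
In Python, from bench import env, kinematics, monitor, eyes, job gives the robot as it stands. The module is installed in compiled form; this text tells all that it offers. Calls block until the motion is done:
- env.reach(position, orientation): joint-space move of the TCP to a pose.
- env.movel(position, velocity=0.15, frame=None, guard=None): straight line of the TCP; frame=None keeps the orientation; velocity is the mean speed in m/s. With guard (N) it stops when the force on the tool has changed by that much, and returns True; else False.
- env.set_joints(angles): joint-space move.
- env.release() and env.close_gripper(effort=None): open the fingers fully, or close them until they stop; effort is the grip in N (None keeps the last).
- env.hold(seconds).
- kinematics.ik(position, orientation): joint angles nearest the present ones, or None.
- monitor.sense(): the state.
- eyes.grab_frame(name): name is "scene" or "side" or "wrist"; returns a dict with "frame" (384x512x3 uint8, red, green, blue), "mtx" (3x3 intrinsics, pixels), "view" (4x4, takes a point from world to camera coordinates). Camera axes: x right, y down, z forward; pixel columns grow to the right and rows downward; lengths in m; the calibration is good to about 2 mm. A picture is of the moment at which its call begins. There is no depth.
A pose or a line that the arm cannot do raises env.MotionError and nothing moves.
- job.hand_in(): hands the job in; it is judged then, once.
The state is a dict: "clock": time; "joints": joint angles; "qvel": joint speeds; "joint_efforts": joint torques, N m; "position": TCP position; "ee_rot": TCP orientation; "contact_force": force on the tool from outside, world axes, zero at the start; "ft_torque": the same for the moment, N m; "finger_gap": opening from 0.0 (shut) to 1.0 (fully open); "gripper_force": force on a finger pad.
Only numpy, scipy, OpenCV 4.12 (cv2) and the standard library are available. Lean on these libraries where they do the work, as an engineer would, in place of code of your own. Each camera call takes 0.05 s, during which the arm holds its last target. There are 200 camera calls.

TASK

Pack up the plywood glazing kit box: stand the squat screw-cap jar upright on the floor of its wide bay and lay the flat brush down in its narrow bay, and let go of both while the lid is still propped open. Then lower the lid gently, without slamming it, until it is fully shut. Leave the pots, mug and bowl around it where they are.

Things in the scene. Friction and masses are not known exactly. Their poses are not given: they have to be found in the camera images.
- kit: fixed plywood box, 217 x 217 x 40 mm high, walls, floor 6 mm. Origin: underside centre; x runs from its open front (far from the robot) to its hinge side, z up. A 5 mm divider along x, 36 mm high, at y = +18.5 mm leaves a narrow bay at +y (205 x 81 mm) for the brush and a wide bay at -y (205 x 119 mm) for the jar. The open lid leans over both: reach in tilted from the front
- brush_bay (a point): centre of the floor of the narrow bay, 6 mm above the table; axes as the box
- jar_bay (a point): centre of the floor of the wide bay, 6 mm above the table; axes as the box
- hinge (a point): middle of the lid's hinge line, on the rim of the box at +108.5 mm along its x, 40 mm above the table; the hinge axis is the box's y
- kit_lid (a joint): lid angle, rad: 0 shut, 1.05 its open stop; starts 0.85 to 1.05. Stiff hinge: stays where it is left; 2 to 5 N at its front edge moves it. The lid is an upturned plywood tray, 217 x 217 mm, 41 mm deep (6 mm flat panel, 5 mm skirt); the shut box is 81 mm high. A dark wooden lip, 70 mm long, sticks out 13 mm low on the front skirt
- lid_edge (a point): middle of the lid's upper front edge, on the outer face of its flat panel: in the lid's frame 217 mm in front of the hinge line and 41 mm above it; moves with the lid; x runs along the panel to the hinge side, z out of its outer face
- brush: flat glazing brush, 180 mm long, lying along its own x: light wooden handle 18 x 18 mm section from x = -95 to +25 mm, steel ferrule 42 mm wide and 14 mm high to +50, dark bristle block 44 mm wide and 12 mm high to +85. Origin: underside below the handle near the centre of mass; z up. About 70 g. May lie in its bay either way round
- brush_butt (a point): handle end of the brush, 95 mm behind its origin, 8 mm above its underside
- brush_head (a point): bristle end of the brush, 85 mm ahead of its origin, 8 mm above its underside
- jar: squat closed jar, white, 56 mm diameter, with a grey screw cap 51 mm wide on top (from 44 mm up); 60 mm high in all, about 170 g. Origin: centre of its underside; z up
- pot_a: bystander: brown lidded pot with a white ball knob, 68 mm diameter, 93 mm high; origin at its underside
- pot_b: bystander: blue lidded pot with a white ball knob, 68 mm diameter, 93 mm high; origin at its underside
- mug: bystander: terracotta mug, 72 mm diameter, 85 mm high, handle at its +y; origin at its underside
- bowl: bystander: blue bowl, 100 mm diameter, 45 mm high; origin at its underside
Things that resemble listed ones, but are neither listed nor needed, are in the scene too. There is more than one size of the brush; the one meant has the size given above.

How it is judged:
By the outcome, as a careful person would: the job done as asked, in the order asked, and still so for the second after the job is handed in, with the robot touching nothing.
It also fails if it takes over 64 s, if anything falls off the work surface, if the arm or the gripper's body presses on something with over 40 N, if the wrist force passes 120 N, or if a joint passes its speed limit or range.

## Working session

There is one attempt and no reset: what is moved stays moved. The work goes in short steps, each a Python script; the robot and the scene stay as the last script left them, time stands still between calls to the robot, and variables do not carry over. Pictures are saved under pics/ and viewed, at most 10 in all, crops included, and the job is handed in when it is done.

```bash
mkdir -p pics
cat > h.py <<'E'
import numpy as np, cv2
from scipy.spatial.transform import Rotation as R
from bench import env, kinematics, monitor, eyes, job
def ray(f,u,v):
    V=f["view"];K=f["mtx"];d=V[:3,:3].T@np.linalg.solve(K,[u,v,1.]);return -V[:3,:3].T@V[:3,3],d
def onz(f,u,v,z):
    o,d=ray(f,u,v);return o+d*(z-o[2])/d[2]
def proj(f,p):
    c=f["view"][:3,:3]@np.array(p)+f["view"][:3,3];q=f["mtx"]@c;return q[:2]/q[2]
def tri(a,b):
    A=np.zeros((3,3));y=np.zeros(3)
    for f,(u,v) in (a,b):
        o,d=ray(f,u,v);d=d/np.linalg.norm(d);P=np.eye(3)-np.outer(d,d);A+=P;y+=P@o
    return np.linalg.solve(A,y)
def save(f,n): cv2.imwrite("pics/"+n+".png",cv2.cvtColor(f["frame"],cv2.COLOR_RGB2BGR))
E
python3 - <<'E'
from h import *
import pickle
fs={}
for n in("scene","side","wrist"):
    fs[n]=eyes.grab_frame(n); o,d=ray(fs[n],256,192); print(n,o.round(3),d.round(2))
pickle.dump(fs,open("fs.pkl","wb"))
save(fs["scene"],"scene0");save(fs["side"],"side0");save(fs["wrist"],"wrist0")
print(env.hold_point_z,monitor.sense()["clock"])
E
```

```text
scene [1.094 0.221 1.001] [-0.53 -0.2  -0.83]
side [ 0.247 -1.104  1.011] [ 0.18  0.75 -0.63]
wrist [ 0.214 -0.485  0.373] [-0.28 -0.06 -0.96]
0.0187 0.15
```

View pics/scene0.png

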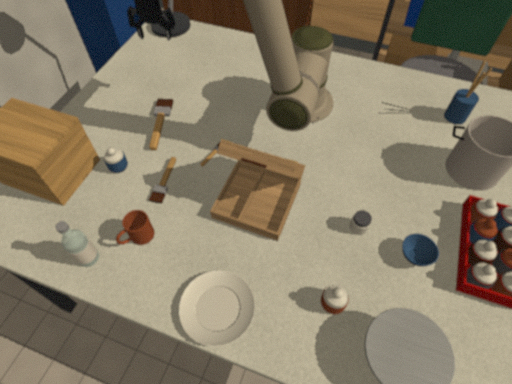

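View pics/side0.png

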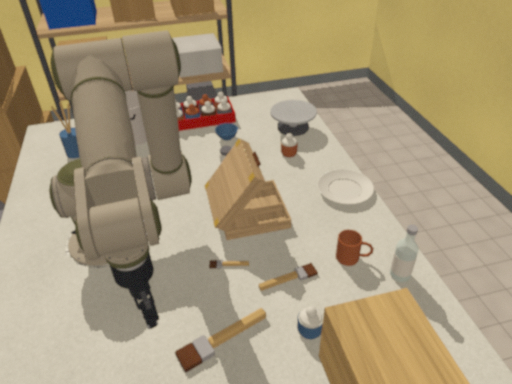

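Scene picture: box at (258,190), with its lid leaning at the robot side. Jar candidates are the grey-capped white jar (361,222), pot_b (115,160), pot_a (335,298) and the bowl (420,250). Brush candidates are the big one (160,123), the medium one (163,180), and a small one behind the lid at (208,155), which is at (228,264) in the side view. In the side view the medium brush is at (290,277) and the big one at (222,340).

I'll choose the brush by its measured length, then check with one close crop.

Run:
```python
from h import *
import pickle
fs=pickle.load(open("fs.pkl","rb"));s=fs["scene"];d=fs["side"]
for n,f,a,b in(("big",s,(154,149),(164,98)),("med",s,(173,158),(156,201)),("med_side",d,(261,287),(317,268)),("big_side",d,(267,314),(182,360)),("small_side",d,(249,264),(209,264))):
    p,q=onz(f,*a,.008),onz(f,*b,.008);print(n,p.round(3),q.round(3),np.linalg.norm(p-q).round(3))
c=cv2.resize(s["frame"][85:245,140:380],None,fx=3.3,fy=3.3,interpolation=cv2.INTER_CUBIC);save({"frame":c},"crop1")
c=cv2.resize(d["frame"][110:300,190:350],None,fx=3.15,fy=3.15,interpolation=cv2.INTER_CUBIC);save({"frame":c},"crop2")
```

```text
big [ 0.42  -0.415  0.008] [ 0.179 -0.507  0.008] 0.258
med [ 0.432 -0.334  0.008] [ 0.606 -0.302  0.008] 0.177
med_side [ 0.436 -0.333  0.008] [ 0.614 -0.31   0.008] 0.179
big_side [ 0.428 -0.425  0.008] [ 0.191 -0.497  0.008] 0.248
small_side [ 0.424 -0.241  0.008] [ 0.308 -0.208  0.008] 0.12
```

View pics/crop1.png

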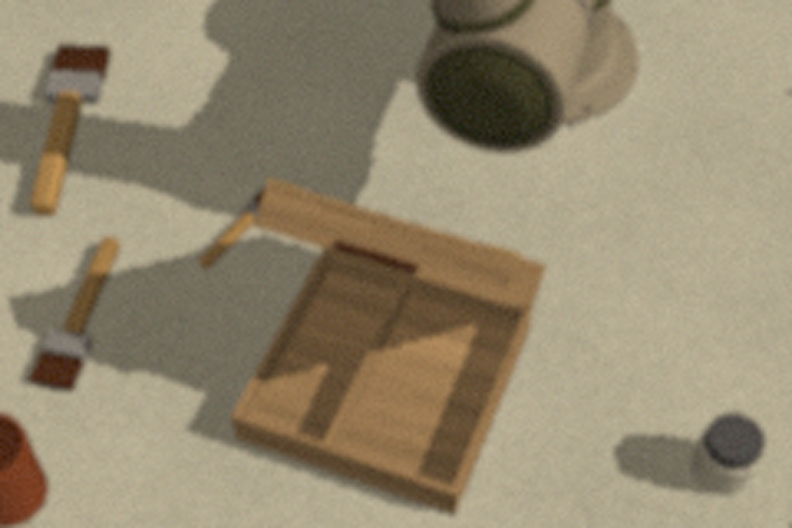

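View pics/crop2.png

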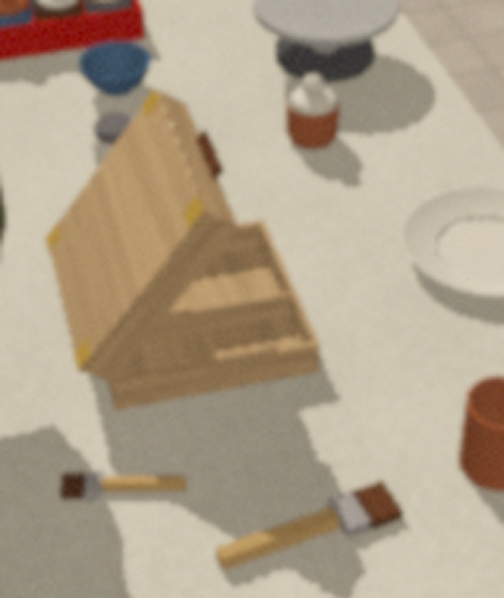

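The crops settle it: the 180 mm medium brush is the one, since the others measure about 250 and 120 mm. In the scene view its butt is at (173,158) and its head at (156,201). The jar's cap is at crop1 (735,440). The box's front is on the far side, and the divider puts the narrow bay on the left.

Next I'll compute the poses.

Run:
```python
from h import *
import pickle
from scipy.optimize import least_squares
fs=pickle.load(open("fs.pkl","rb"));s=fs["scene"];d=fs["side"]
S=lambda x,y:(140+(x+.5)/3.3-.5,85+(y+.5)/3.3-.5); D=lambda x,y:(190+(x+.5)/3.15-.5,110+(y+.5)/3.15-.5)
h=.1085
obs=[(s,S(236,438),(-h,h,0)),(s,S(234,421),(-h,h,.04)),(s,S(455,512),(-h,-h,0)),(s,S(459,494),(-h,-h,.04)),
(d,D(318,370),(-h,h,0)),(d,D(315,348),(-h,h,.04)),(d,D(118,408),(h,h,0)),(d,D(263,223),(-h,-h,.04))]
def T(p,q):
    c,n=np.cos(p[2]),np.sin(p[2]);return [p[0]+c*q[0]-n*q[1],p[1]+n*q[0]+c*q[1],q[2]]
lidp=[(s,S(269,180),1),(s,S(545,265),-1),(d,D(200,207),1),(d,D(153,94),-1)]
def res(p):
    r=[proj(f,T(p,q))-u for f,u,q in obs]
    a=p[3]
    for f,u,sy in lidp:
        x=h-.217*np.cos(a)+.041*np.sin(a); z=.04+.217*np.sin(a)+.041*np.cos(a)
        r.append(proj(f,T(p,(x,sy*h,z)))-u)
    return np.concatenate(r)
o=least_squares(res,[.55,-.05,3.0,.95],loss="soft_l1");print("box",o.x.round(4));print(o.fun.reshape(-1,2).round(1))
# jar cap
hsv=cv2.cvtColor(s["frame"],cv2.COLOR_RGB2HSV);g=s["frame"].astype(int).max(2)
m=np.zeros(g.shape,np.uint8);m[205:240,345:378]=(g[205:240,345:378]<115)*255
n,l,st,c=cv2.connectedComponentsWithStats(m);i=1+st[1:,4].argmax();print("cap",c[i],st[i],onz(s,*c[i],.056).round(4))
w=fs["wrist"];print("wrist px med butt/head",proj(w,[.434,-.333,.008]),proj(w,[.61,-.306,.008]))
```

```text
box [ 0.488  -0.0063  3.1235  0.9094]
[[ 0.5 -0.1]
 [-0.2 -1.8]
 [ 0.6  0.9]
 [ 0.1 -0. ]
 [-0.2  0.2]
 [ 1.1 -1.8]
 [-1.4  0.2]
 [ 0.  -1.6]
 [ 0.3 -0.4]
 [-7.4 -3.2]
 [ 1.2  0.5]
 [ 0.9 -2.2]]
cap [358.47142857 221.44      ] [345 211  26  23 350] [0.4866 0.3034 0.056 ]
wrist px med butt/head [ 169.32003647 -181.27360203] [ 178.34037498 -484.38158503]
```

```bash
cat >> h.py <<'E'
def ori(yaw,t):
    "tool tilted by t: points down and toward the direction -(cos yaw, sin yaw); fingers close across yaw"
    c,s=np.cos(yaw),np.sin(yaw);z=np.array([-np.sin(t)*c,-np.sin(t)*s,-np.cos(t)]);y=np.array([-s,c,0])*SGN
    return R.from_matrix(np.c_[np.cross(y,z),y,z]).as_quat()
SGN=1
def tcp(g,q,back=0.0187): return np.array(g)+R.from_quat(q).apply([0,0,back])
E
python3 - <<'E'
from h import *
import h
st=monitor.sense();print(R.from_quat(st["ee_rot"]).as_matrix().round(2))
for sg in(1,-1):
    h.SGN=sg
    for t in(.3,.45,.6):
        q=ori(.15,t);r=[]
        for p in((.5,-.325,.012),(.5,-.325,.12),(.5,-.069,.05),(.5,-.07,.16),(.56,.036,.06),(.56,.04,.2),(.487,.3,.05),(.487,.3,.15)):
            k=kinematics.ik(tcp(p,q),q);r.append(None if k is None else np.round(k,2)[[0,3,4,5]].tolist())
        print(sg,t,r)
E
```

```text
[[ 0.96  0.27 -0.  ]
 [ 0.27 -0.96  0.  ]
 [ 0.   -0.   -1.  ]]
1 0.3 [[-0.68, -0.24, 1.2, -2.3], [-0.68, -0.22, 1.39, -2.34], [-0.31, -0.14, 1.19, -1.96], [-0.31, -0.13, 1.42, -1.99], [-0.11, -0.08, 1.32, -1.8], [-0.11, -0.07, 1.6, -1.82], [0.33, 0.05, 1.32, -1.42], [0.33, 0.05, 1.51, -1.41]]
1 0.45 [[-0.65, -0.32, 1.35, -2.24], [-0.65, -0.32, 1.53, -2.3], [-0.28, -0.19, 1.36, -1.93], [-0.28, -0.18, 1.58, -1.97], [-0.1, -0.11, 1.51, -1.79], [-0.09, -0.11, 1.78, -1.81], [0.32, 0.07, 1.51, -1.43], [0.32, 0.07, 1.69, -1.41]]
1 0.6 [[-0.62, -0.4, 1.51, -2.22], [-0.62, -0.4, 1.67, -2.28], [-0.26, -0.23, 1.53, -1.91], [-0.26, -0.23, 1.73, -1.95], [-0.09, -0.13, 1.69, -1.78], [-0.08, -0.14, 1.94, -1.81], [0.31, 0.09, 1.69, -1.43], [0.31, 0.09, 1.86, -1.41]]
-1 0.3 [[-0.68, -0.24, 1.2, 0.85], [-0.68, -0.22, 1.39, 0.8], [-0.31, -0.14, 1.19, 1.18], [-0.31, -0.13, 1.42, 1.15], [-0.11, -0.08, 1.32, 1.34], [-0.11, -0.07, 1.6, 1.32], [0.33, 0.05, 1.32, 1.73], [0.33, 0.05, 1.51, 1.74]]
-1 0.45 [[-0.65, -0.32, 1.35, 0.9], [-0.65, -0.32, 1.53, 0.84], [-0.28, -0.19, 1.36, 1.22], [-0.28, -0.18, 1.58, 1.17], [-0.1, -0.11, 1.51, 1.35], [-0.09, -0.11, 1.78, 1.33], [0.32, 0.07, 1.51, 1.72], [0.32, 0.07, 1.69, 1.73]]
-1 0.6 [[-0.62, -0.4, 1.51, 0.93], [-0.62, -0.4, 1.67, 0.86], [-0.26, -0.23, 1.53, 1.23], [-0.26, -0.23, 1.73, 1.19], [-0.09, -0.13, 1.69, 1.36], [-0.08, -0.14, 1.94, 1.33], [0.31, 0.09, 1.69, 1.71], [0.31, 0.09, 1.86, 1.73]]
```

```bash
sed -i 's/^SGN=1/SGN=-1/' h.py
python3 - <<'E'
from h import *
q=ori(.15,.4);p=tcp((.51,-.322,.14),q)
env.reach(p,q)
print(monitor.sense()["clock"])
w=eyes.grab_frame("wrist");s=eyes.grab_frame("scene")
import pickle;pickle.dump((w,s),open("f2.pkl","wb"))
a=np.zeros((600,800,3),np.uint8)
a[:,:]=0
big=cv2.resize(w["frame"],(440,330)); a[:330,:440]=big
a[:330,440:]=cv2.resize(s["frame"][100:300,100:318],(360,330))
a[330:,:400]=cv2.resize(eyes.grab_frame("side")["frame"],(400,270))
save({"frame":a},"m1")
f=w;print(proj(f,[.434,-.333,.008]),proj(f,[.61,-.306,.008]))
E
```

```text
1.7083
[259.46312446 199.84743696] [257.33661546 -25.89769051]
```

View pics/m1.png

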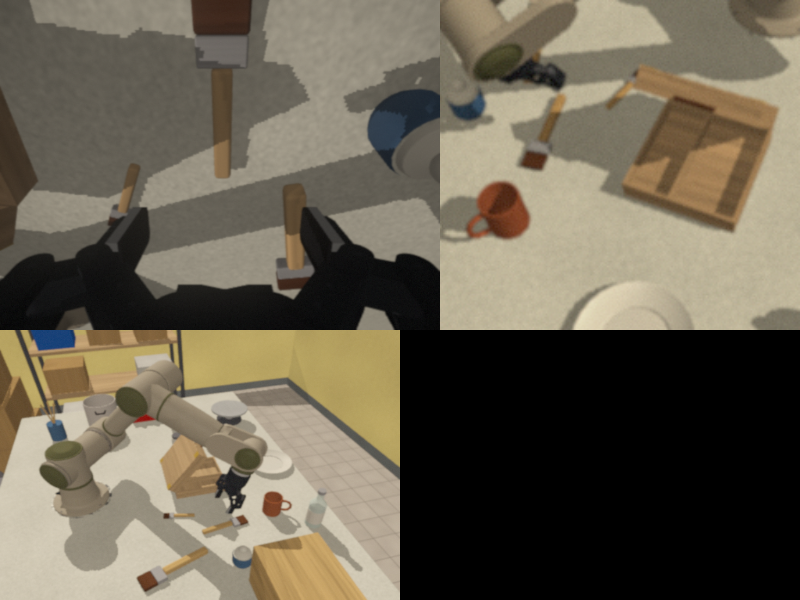

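The wrist view puts the chosen brush's handle end at (222,178) and its ferrule edge at (221,68), both at 440-px scale, so it lies between the fingers' sides. Pot_b is to the right at (405,130). The side view shows the arm clear of the lid.

Next I'll refine the brush and pick it.

Run:
```python
from h import *
import pickle
w,s=pickle.load(open("f2.pkl","rb"));k=512/440
b=onz(w,222.5*k,177.5*k,.018);f=onz(w,221.5*k,69*k,.016);print(b,f,np.linalg.norm((f-b)[:2]))
u=(f-b)[:2]/np.linalg.norm((f-b)[:2]);yaw=np.arctan2(u[1],u[0]);print("yaw",yaw)
# grasp at brush x=+5 (100 mm from butt), tips ~5 mm above underside
q=ori(yaw,.4);g=b[:2]+.098*u
# tip lowest corner = tip centre - 11mm*sin t ; want lowest corner 7 mm, tip ~2.5 mm behind TCP at 18 mm opening
zt=.007+.011*np.sin(.4)-.0025*np.cos(.4)
# put the tip midpoint (5 mm behind TCP) above g
P=lambda z:np.array([*(g-np.array([np.cos(yaw),np.sin(yaw)])*0.003),z])
env.reach(P(zt+.07),q);w2=eyes.grab_frame("wrist")
print(env.movel(P(zt),.1,guard=10))
env.close_gripper(60);st=monitor.sense();print(st["finger_gap"],st["gripper_force"],st["position"],st["clock"])
np.save("pick.npy",[*st["position"],zt,yaw,*b[:2]])
env.movel(st["position"]+[0,0,.09],.15)
st=monitor.sense();print(st["finger_gap"],st["contact_force"],st["clock"])
a=np.zeros((600,800,3),np.uint8);w=eyes.grab_frame("wrist");d=eyes.grab_frame("side")
a[:300,:400]=cv2.resize(w2["frame"],(400,300));a[:300,400:]=cv2.resize(w["frame"],(400,300));a[300:,:400]=cv2.resize(d["frame"][150:350,180:446],(400,300));a[300:,400:]=cv2.resize(eyes.grab_frame("scene")["frame"][80:280,100:366],(400,300));save({"frame":a},"m2")
```

```text
[ 0.43426719 -0.33246338  0.018     ] [ 0.55079919 -0.31473872  0.016     ] 0.1178722567742916
yaw 0.15094429620681682
False
0.18948526115874378 61.616578102111816 [ 0.52843373 -0.31825719  0.00934509] 3.7083
0.18650637320166014 [ 0.3602111   0.4630078  -0.87032168] 4.4583
```

View pics/m2.png

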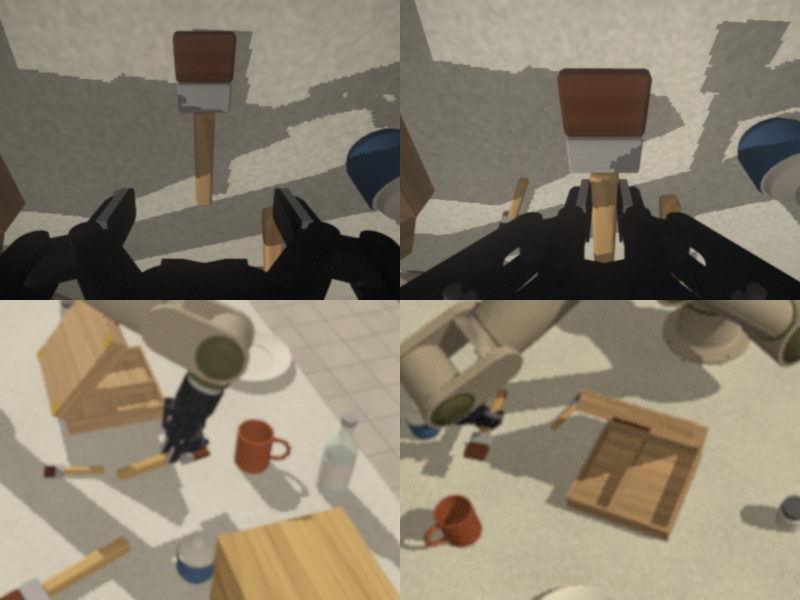

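The brush is held straight and lifted. The box front corners are visible in the scene tile at (569,505) and (668,537).

Next I'll cross-check the box pose and lid corner by corner.

Run:
```python
from h import *
import pickle
fs=pickle.load(open("fs.pkl","rb"));s=fs["scene"];d=fs["side"]
S=lambda x,y:(140+(x+.5)/3.3-.5,85+(y+.5)/3.3-.5); D=lambda x,y:(190+(x+.5)/3.15-.5,110+(y+.5)/3.15-.5)
print("FL bot/top",onz(s,*S(236,438),0).round(3),onz(s,*S(234,421),.04).round(3),"tri",tri((s,S(236,438)),(d,D(318,370))).round(3))
print("FR bot/top",onz(s,*S(455,512),0).round(3),onz(s,*S(459,494),.04).round(3),"side top",onz(d,*D(263,223),.04).round(3))
print("side FL",onz(d,*D(318,370),0).round(3),"HL",onz(d,*D(118,408),0).round(3))
print("lidL",tri((s,S(269,180)),(d,D(200,207))).round(3),"lidR",tri((s,S(545,265)),(d,D(153,94))).round(3))
print("skirt scene rays at z .21", onz(s,*S(258,224),.21).round(3),onz(s,*S(530,312),.21).round(3))
print("jar cap",onz(s,*S(735,440),.06).round(4), "side",onz(d,*D(115,122),.06).round(4))
b=cv2.resize(s["frame"][200:250,330:380],(400,400));c=cv2.resize(s["frame"][130:215,195:315],(400,400*85//120))
g=s["frame"][205:240,345:378].max(2);print(g[::3,::2])
```

```text
FL bot/top [ 0.595 -0.118  0.   ] [ 0.6   -0.114  0.04 ] tri [ 0.595 -0.117  0.001]
FR bot/top [0.596 0.098 0.   ] [0.599 0.1   0.04 ] side top [0.596 0.091 0.04 ]
side FL [ 0.595 -0.116  0.   ] HL [ 0.382 -0.113  0.   ]
lidL [ 0.477 -0.114  0.237] lidR [0.479 0.119 0.221]
skirt scene rays at z .21 [ 0.507 -0.115  0.21 ] [0.514 0.122 0.21 ]
jar cap [0.474  0.3113 0.06  ] side [0.4697 0.3129 0.06  ]
[[182 179 181 182 180 181 180 184 184 184 186 182 185 185 182 179 182]
 [180 177 182 187 186 184 183 186 179 178 183 181 180 176 182 181 184]
 [186 184 182 186 184 175 128 102  94  93 121 153 176 179 177 182 179]
 [179 180 181 181 163 100  78  79  79  80  78  81 112 173 185 183 180]
 [153 158 166 160  89  74  81  79  81  85  78  76  83 131 181 186 185]
 [115 113 111 104  87  58  79  81  72  76  83  79  81 138 182 179 181]
 [116 116 110  94 100  75  54  67  75  74  85  75 105 172 181 179 180]
 [115 118 101  95  99 101 110  91  82  93 111 149 179 185 179 181 179]
 [113 115 113 102 106 109 109 111 126 144 154 164 179 178 179 184 180]
 [121 121 118 113 107 110 105 117 125 140 162 174 181 182 184 183 183]
 [178 179 171 165 169 163 166 159 160 179 181 177 184 178 180 184 183]
 [181 177 178 175 169 180 178 178 177 173 180 179 180 179 178 182 183]]
```

Run:
```python
from h import *
import pickle
fs=pickle.load(open("fs.pkl","rb"));s=fs["scene"];d=fs["side"];h=.1085;p=[.487,-.008,3.131];a=.91
def T(q):
    c,n=np.cos(p[2]),np.sin(p[2]);return [p[0]+c*q[0]-n*q[1],p[1]+n*q[0]+c*q[1],q[2]]
def L(x,y,z): return T((h-x*np.cos(a)+z*np.sin(a),y,.04+x*np.sin(a)+z*np.cos(a)))
pts=[T((sx*h,sy*h,z)) for sx in(-1,1) for sy in(-1,1) for z in(0,.04)]+[L(x,sy*h,z) for x in(0,.217) for sy in(-1,1) for z in(0,.041)]+[T((x,.0185,.036)) for x in(-.1025,0)]
im=np.zeros((600,800,3),np.uint8)
for k,(f,x0,y0,w,hh,ox) in enumerate([(s,195,120,125,125,0),(d,190,120,125,125,400)]):
    c=cv2.resize(f["frame"][y0:y0+hh,x0:x0+w],(400,400),interpolation=cv2.INTER_CUBIC)
    for i,P in enumerate(pts):
        u=(proj(f,P)-[x0,y0]+.5)*3.2;cv2.circle(c,tuple(int(v) for v in u),3,(255,0,0) if i<8 else (0,0,255) if i<16 else (0,255,0),-1)
    im[:400,ox:ox+400]=c
save({"frame":im},"ov")
```

```text
(no output)
```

View pics/ov.png

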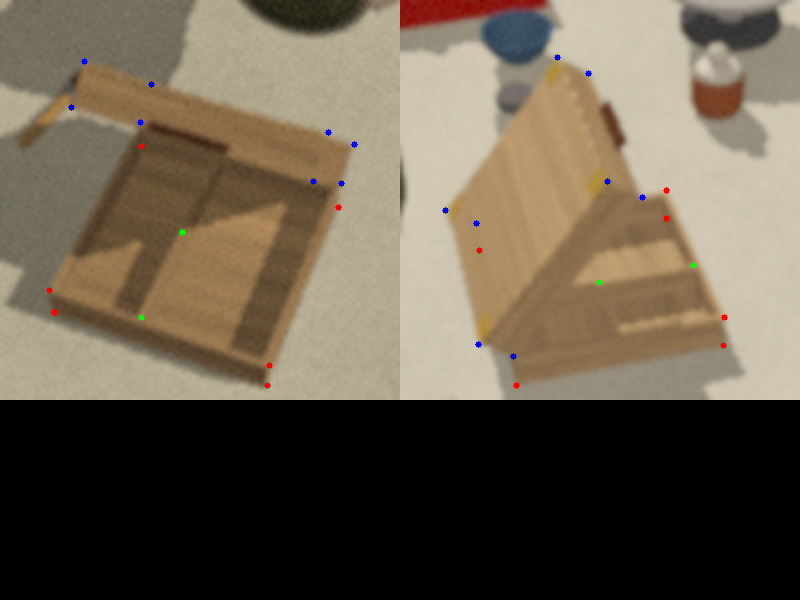

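The overlay matches the box and lid corners in both views. The box is at (0.487, -0.008) with yaw 3.131, and the lid angle is 0.91.

Next I'll place the brush.

```bash
cat >> h.py <<'E'
BOX=np.array([.487,-.008]);BY=3.131
def bx(x,y,z):
    c,n=np.cos(BY),np.sin(BY);return np.array([BOX[0]+c*x-n*y,BOX[1]+n*x+c*y,z])
E
python3 - <<'E'
from h import *
px,py,pz,zt,yaw,b0,b1=np.load("pick.npy")
u=np.array([np.cos(yaw),np.sin(yaw)]);org=np.array([b0,b1])+.095*u
off=np.array([px,py])-org;al=off@u;print("off",off,al)
ty=BY-np.pi;q=ori(ty,.55)
pl=bx(-.008-al,.0618,.028+pz)
up=pl+[0,0,.035];A=up+.17*np.array([.85,0,.53])
for P in(pl,up,A): assert kinematics.ik(P,q) is not None,P
st=monitor.sense();env.movel(st["position"]+[0,0,.06],.25)
env.movel(A,.22,frame=q)
env.movel(up,.15);env.movel(pl,.08,guard=12)
st=monitor.sense();print(st["clock"],st["contact_force"],pl,st["position"])
d=eyes.grab_frame("side");w=eyes.grab_frame("wrist");s=eyes.grab_frame("scene")
a=np.zeros((600,800,3),np.uint8)
a[:300,:400]=cv2.resize(w["frame"],(400,300));a[:300,400:]=cv2.resize(d["frame"][110:260,180:380],(400,300));a[300:,:400]=cv2.resize(s["frame"][100:250,180:380],(400,300));save({"frame":a},"m3")
E
```

```text
off [ 2.46728877e-04 -7.91350324e-05] 0.00023202377784007104
8.2417 [-0.30547553  0.08335579 -1.2880675 ] [ 0.49457695 -0.06988373  0.03734509] [ 0.49458457 -0.06988697  0.03720196]
```

View pics/m3.png

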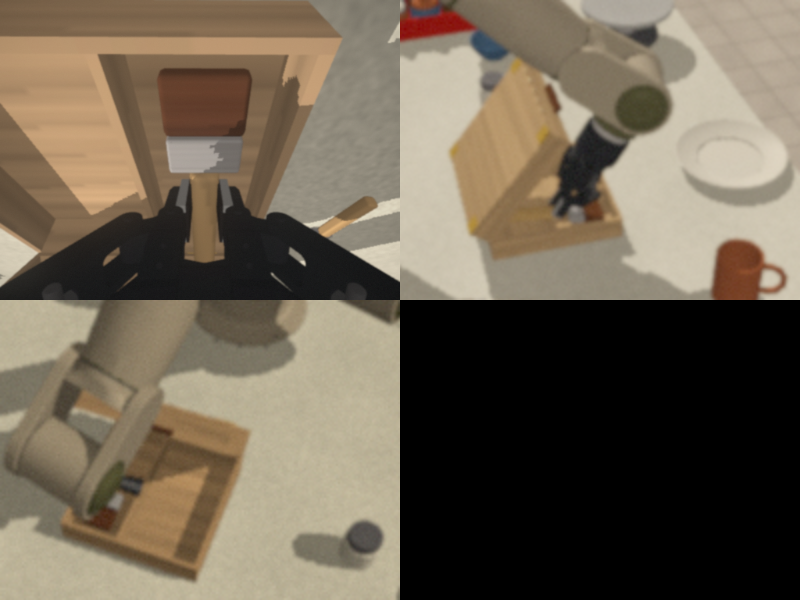

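The wrist tile (203,150) shows the brush centred and straight between divider and wall, and the side tile shows the gripper clear of the lid.

I'll release it, withdraw, and locate the jar with the wrist camera.

Run:
```python
from h import *
import pickle
env.release();st=monitor.sense();print(st["finger_gap"],st["contact_force"],st["clock"]);p=st["position"]
env.movel(p+[0,0,.015],.1);env.movel(p+[.14,0,.135],.25)
q=ori(BY-np.pi,.35);P=tcp((.474,.311,.045),q)
M=(monitor.sense()["position"]+P)/2; M[0]=.62;M[2]=.2
env.movel(M,.3,frame=q);env.movel(P+[.05,0,.12],.3)
w=eyes.grab_frame("wrist");s=eyes.grab_frame("scene");pickle.dump((w,s),open("f3.pkl","wb"))
u=proj(w,[.474,.311,.06]);print(u,monitor.sense()["clock"])
im=w["frame"];x,y=int(u[0]),int(u[1]);print(im[max(0,y-90):y+90:12,max(0,x-96):x+97:12].max(2))
# brush in box from scene: dark red bristles, steel
r=s["frame"].astype(int);m=((r[...,0]-r[...,2]>25)&(r[...,0]<110)).astype(np.uint8);m[:180]=0;m[240:]=0;m[:,:205]=0;m[:,290:]=0
n,l,t,c=cv2.connectedComponentsWithStats(m)
for i in range(1,n):
    if t[i,4]>25:print(t[i],c[i],onz(s,*c[i],.018))
```

```text
0.99975938827429 [ 0.55364996 -0.18666998 -0.05882454] 9.0667
[259.71242487 205.8077801 ] 12.1917
[[ 88  84 128 130 131 129 130 128 130 131 127 128 124 126 127 128 130]
 [ 85  90 132 130 132 129 131 132 136 135 133 131 134 130 131 127 127]
 [ 88  86 111 132 132 130 131 130 132 126 127 122  95 117  89  98 128]
 [ 88  90 128 137 132 133 132 107  87  86  87  87  89  85  86  84 103]
 [ 88  94 135 135 133 133 121  96  88  83  79  88  88  86  85  87  93]
 [132 133 133 131 138 131 114 133  81  91  79  84  89  89  88 100 132]
 [132 132 134 133 135 136  92  57  63  47  65  90 122 128 130 128 134]
 [134 135 128 130 135 132  67  64  65  63  61 131 131 131 132 133 133]
 [136 130 135 135 132 135  68  66  65  62  62 133 134 131 128 137 133]
 [130 132 133 132 131 131 129  65  64  65 134 133 137 132 135 133 135]
 [131 133 130 134 133 130 133 133 135 131 135 130 131 134 133 134 131]
 [ 35 128 129 129 130 133 134 134 137 136 134 132 135 135 125 131  31]
 [ 31 129 129 130 130 128 134 132 133 134 132 135 133 133 133 130  29]
 [ 27 122 127 126 130 128 130 134 129 134 133 136 132 136 140 130  26]
 [ 26 128 125 132 125 129 126 131 132 133 128 131 133 134 127 132  27]]
[ 210  180   73   60 1139] [242.31606673 214.63476734] [ 0.56245633 -0.0275206   0.018     ]
[240 180  10  18  77] [244.5974026 189.4025974] [ 0.47368729 -0.05536298  0.018     ]
[252 180  24  10  96] [261.71875    183.32291667] [ 0.43238287 -0.01270475  0.018     ]
[276 205  10  10  50] [280.14 208.96] [0.50305343 0.07334632 0.018     ]
```

Run:
```python
from h import *
import pickle
w,_=pickle.load(open("f3.pkl","rb"))
m=np.zeros((384,512),np.uint8);m[160:250,200:320]=(cv2.GaussianBlur(w["frame"],(3,3),0)[160:250,200:320].max(2)<74)
n,l,t,c=cv2.connectedComponentsWithStats(m);i=1+t[1:,4].argmax()
x,y,ww,hh=t[i,:4];print(t[i],c[i])
co=(x+(ww-1)/2,y+(hh-1)/2)
# near cap rim edges in image width ~51 mm at z .06
L,Rr=onz(w,x,co[1],.058),onz(w,x+ww,co[1],.058);print("width",np.linalg.norm(L-Rr))
j=onz(w,*co,.055);print("jar",j, onz(w,*c[i],.057))
q=ori(BY-np.pi,.35);P=tcp((j[0],j[1],.045),q);P[2]=P[2]
env.movel(P+[.03,0,.07],.2);print(env.movel(P,.1,guard=10))
env.close_gripper(45);st=monitor.sense();print(st["finger_gap"]*85,st["gripper_force"],st["clock"],st["contact_force"])
np.save("jar.npy",[*st["position"],*j[:2]])
```

```text
[ 232  176   56   53 2395] [259.3954071  202.01503132]
width 0.0477659964241226
jar [0.47415037 0.31119536 0.055     ] [0.4757395  0.31125336 0.057     ]
False
53.87994180594736 47.58597493171692 13.9167 [0.89276025 0.58072777 5.39733447]
```

Run:
```python
from h import *
v=np.load("jar.npy");P0=v[:3];off=P0[:2]-v[3:5]
q=ori(BY-np.pi,.35)
t=bx(-.06,-.0433,0);pl=np.array([*(t[:2]+off),P0[2]+.0065])
up=pl+[0,0,.044];A=up+[.11,0,.03]
st=monitor.sense();env.movel(st["position"]+[0,0,.12],.15)
st=monitor.sense();print("gap",st["finger_gap"]*85,st["contact_force"])
env.movel([A[0],A[1]+.12,A[2]+.05],.25,frame=q);env.movel(A,.2);env.movel(up,.12)
print(env.movel(pl,.05,guard=6))
st=monitor.sense();print(st["clock"],st["position"]-pl,st["contact_force"])
d=eyes.grab_frame("side");w=eyes.grab_frame("wrist");s=eyes.grab_frame("scene")
a=np.zeros((600,800,3),np.uint8)
a[:300,:400]=cv2.resize(w["frame"],(400,300));a[:300,400:]=cv2.resize(d["frame"][110:260,180:380],(400,300));a[300:,:400]=cv2.resize(s["frame"][100:250,180:380],(400,300));save({"frame":a},"m4")
```

```text
gap 53.71747576158125 [-0.82753325 -1.08332529 -1.31447676]
False
18.925 [ 2.18175017e-04 -2.98140012e-05  2.43057866e-04] [-0.1342919   0.52703698 -2.43230497]
```

View pics/m4.png

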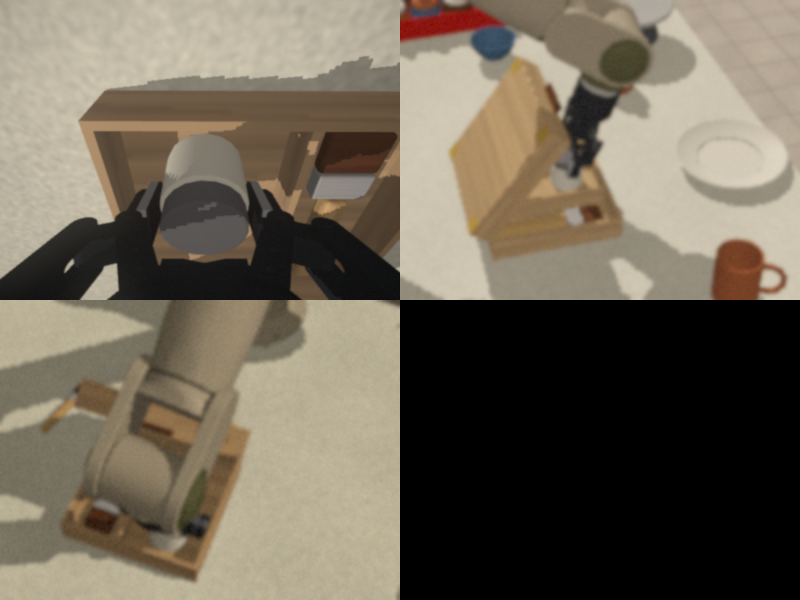

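The wrist tile (205,190) shows the jar upright and centred in the wide bay. The brush (350,160) lies flat in its own bay, and the lid is still open.

I'll release the jar, withdraw, and check the lid path for reachability.

```bash
cat >> h.py <<'E'
def lidpose(th,clear=0.,t=None,r=.2):
    t=th if t is None else t
    ob=clear+.011*np.sin(abs(th-t))
    zl=.041+ob
    x=.1085-r*np.cos(th)+zl*np.sin(th);z=.04+r*np.sin(th)+zl*np.cos(th)
    return bx(x,0,z),ori(BY-np.pi,-t)
E
python3 - <<'E'
from h import *
p=monitor.sense()["position"]
print(env.movel(p-[0,0,.003],.02,guard=4),monitor.sense()["position"]-p)
env.release();q=np.array(monitor.sense()["ee_rot"]);p=np.array(monitor.sense()["position"])
b=-R.from_quat(q).apply([0,0,1])
env.movel(p+.04*b,.08)
env.movel(p+.14*b+[.03,0,0],.25);q0=ori(BY-np.pi,0.)
env.movel([.58,-.008,.40],.3,frame=q0);env.close_gripper(30)
print(monitor.sense()["clock"],np.round(monitor.sense()["joints"],2))
for tm in(.9,.6,.4):
    for th,c in((.91,.08),(.91,.0),(.5,0),(0,0)):
        P,Q=lidpose(th,c,min(th,tm));k=kinematics.ik(P,Q);print(tm,th,c,P.round(3),None if k is None else np.round(k,2))
w=eyes.grab_frame("wrist");s=eyes.grab_frame("scene");d=eyes.grab_frame("side")
a=np.zeros((600,800,3),np.uint8)
a[:300,:400]=cv2.resize(w["frame"],(400,300));a[:300,400:]=cv2.resize(d["frame"][110:260,180:380],(400,300));a[300:,:400]=cv2.resize(s["frame"][100:250,180:380],(400,300));save({"frame":a},"m5")
E
```

```text
True [ 1.70735748e-04  1.27556748e-05 -7.10576488e-04]
22.6833 [-0.22  0.4   0.94  0.    1.79  1.37]
0.9 0.91 0.08 [ 0.406 -0.007  0.272] [-0.63 -0.46  2.35  0.87  0.64  0.4 ]
0.9 0.91 0.0 [ 0.469 -0.008  0.223] [-0.47 -0.15  2.31  1.22  0.38  0.08]
0.9 0.5 0 [ 0.534 -0.009  0.172] [-0.3   0.17  1.94  0.26  0.56  1.09]
0.9 0 0 [ 0.578 -0.009  0.081] [-0.22  0.58  1.51 -0.    1.05  1.36]
0.6 0.91 0.08 [ 0.403 -0.007  0.274] [-0.49 -0.34  2.14  0.36  0.82  0.92]
0.6 0.91 0.0 [ 0.466 -0.008  0.225] [-0.39 -0.1   2.1   0.38  0.6   0.94]
0.6 0.5 0 [ 0.534 -0.009  0.172] [-0.3   0.17  1.94  0.26  0.56  1.09]
0.6 0 0 [ 0.578 -0.009  0.081] [-0.22  0.58  1.51 -0.    1.05  1.36]
0.4 0.91 0.08 [ 0.401 -0.007  0.275] [-0.42 -0.24  2.01  0.18  1.01  1.1 ]
0.4 0.91 0.0 [ 0.465 -0.008  0.226] [-0.34 -0.03  1.96  0.17  0.83  1.15]
0.4 0.5 0 [ 0.534 -0.008  0.173] [-0.29  0.2   1.87  0.17  0.7   1.19]
0.4 0 0 [ 0.578 -0.009  0.081] [-0.22  0.58  1.51 -0.    1.05  1.36]
```

View pics/m5.png

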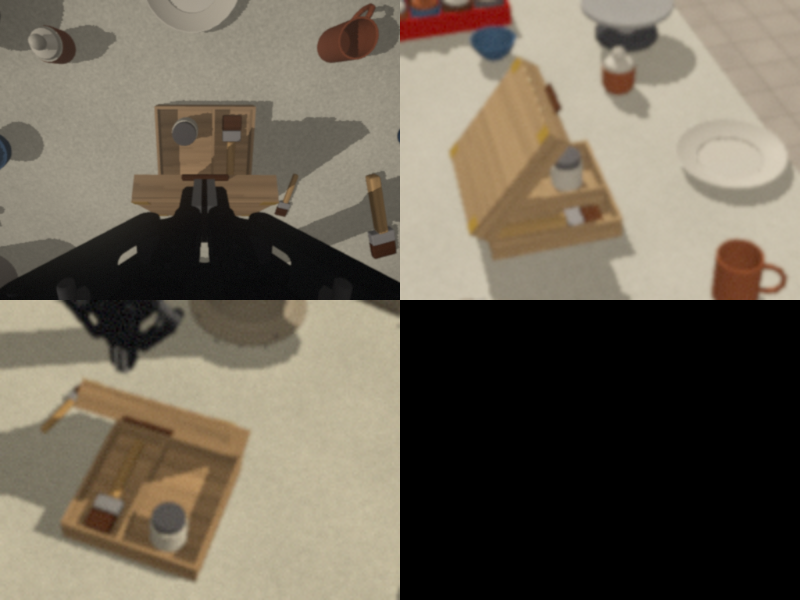

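Both items are released and in place: jar at scene tile (168,525) and brush at (108,505), with the lid still open.

Next I'll lower the lid along its arc.

Run:
```python
from h import *
T=.5
P,Q=lidpose(.91,.06,T);env.reach(P,Q);print("pre",monitor.sense()["contact_force"].round(1),monitor.sense()["clock"])
P,Q=lidpose(.91,.004,T);env.movel(P,.1,frame=Q)
fm=0
for th in np.r_[np.arange(.86,.06,-.08),.06]:
    P,Q=lidpose(th,0,min(th,T));g=env.movel(P,.06,frame=Q,guard=25)
    st=monitor.sense();f=np.array(st["contact_force"]);print(round(th,2),g,f.round(1),(st["position"]-P).round(4))
    if g: break
else:
    P,Q=lidpose(0,-.006,0);print("shut",env.movel(P,.02,frame=Q,guard=14))
    st=monitor.sense();print(np.round(st["contact_force"],1),st["position"],st["clock"])
```

```text
pre [ 1.1 -0.7  0.6] 23.9167
0.86 False [-0.4 -0.5  1.2] [-0.0001  0.0001 -0.0001]
0.78 False [ 1.2 -0.4 -0.7] [ 0.      0.     -0.0002]
0.7 False [ 0.2 -0.1  0.1] [ 0.      0.     -0.0002]
0.62 False [-0.4  0.1  0.1] [ 0.      0.     -0.0003]
0.54 False [-0.5  0.   0.5] [ 0.      0.     -0.0004]
0.46 False [ 0.6 -0.1  1.3] [-0.      0.     -0.0001]
0.38 False [ 0.4 -0.2 -0. ] [-0.0001  0.0001 -0.    ]
0.3 False [-0.8  0.4  0.8] [-0.0002  0.0001  0.    ]
0.22 False [ 0.1 -0.4 -0. ] [-0.0002  0.0001  0.0001]
0.14 False [ 0.1  1.3 -0.9] [-0.0001  0.      0.0001]
0.06 False [-0.  -1.1 -0.3] [-0.0001  0.      0.0001]
shut True
[-1.9 -0.6  8.1] [ 0.57801067 -0.0090337   0.08102114] 29.9583
```

Run:
```python
from h import *
p=monitor.sense()["position"];env.movel(p+[0,0,.01],.05);env.movel([.50,-.01,.42],.3)
env.reach([.144,-.505,.3],R.from_euler("x",np.pi).as_quat())
d=eyes.grab_frame("side");s=eyes.grab_frame("scene")
h=.1085
for n,f in(("side",d),("scene",s)):
    m=cv2.inRange(cv2.cvtColor(f["frame"],cv2.COLOR_RGB2HSV),(20,130,90),(32,255,255))
    k,l,t,c=cv2.connectedComponentsWithStats(m)
    print(n,[(c[i].round(1),t[i,4],onz(f,*c[i],.081).round(3)) for i in range(1,k) if 6<t[i,4]<400 and 150<c[i][0]<350 and 100<c[i][1]<270])
print("expected corners",[bx(a*h,b*h,.081).round(3) for a in(-1,1) for b in(-1,1)])
st=monitor.sense();print(st["clock"],np.round(st["contact_force"],1))
# wood silhouette at shut vs box outline, scene
H=cv2.cvtColor(s["frame"],cv2.COLOR_RGB2HSV);m=cv2.inRange(H,(5,75,60),(25,255,255));m[:120]=0;m[260:]=0;m[:,:195]=0;m[:,320:]=0
k,l,t,c=cv2.connectedComponentsWithStats(m);i=1+t[1:,4].argmax();ct=cv2.findContours((l==i).astype(np.uint8),0,2)[0][0]
print("outline",cv2.approxPolyDP(ct,4,True)[:,0].tolist())
print("pred",[proj(s,bx(a*h,b*h,z)).round().tolist() for z in(.081,0) for a,b in((-1,1),(-1,-1),(1,-1),(1,1))])
```

```text
side [(array([270.5, 172.9]), np.int32(16), array([0.584, 0.085, 0.081])), (array([217.5, 181.7]), np.int32(19), array([0.395, 0.087, 0.081])), (array([286.6, 207.5]), np.int32(32), array([ 0.583, -0.106,  0.081])), (array([226.2, 218.7]), np.int32(49), array([ 0.386, -0.104,  0.081]))]
scene [(array([238.6, 153.4]), np.int32(9), array([ 0.391, -0.107,  0.081])), (array([297.4, 171.6]), np.int32(13), array([0.395, 0.089, 0.081])), (array([213.8, 201.8]), np.int32(13), array([ 0.586, -0.105,  0.081])), (array([276.2, 222.9]), np.int32(27), array([0.588, 0.087, 0.081]))]
expected corners [array([0.597, 0.099, 0.081]), array([ 0.594, -0.118,  0.081]), array([0.38 , 0.102, 0.081]), array([ 0.377, -0.115,  0.081])]
33.9083 [ 0.8 -0.2 -0.1]
outline [[237, 150], [208, 202], [211, 216], [277, 240], [302, 170]]
pred [[209.0, 203.0], [279.0, 227.0], [303.0, 169.0], [238.0, 150.0], [211.0, 217.0], [278.0, 240.0], [300.0, 184.0], [239.0, 165.0]]
```

The outline and the four brass corners agree with a fully shut lid in both views. The robot is clear and touching nothing.

```bash
python3 -c "
from h import *
print(job.hand_in())"
```

```text
the job is handed in; nothing more can be done
None
```

Job handed in at about 34 s: the jar stands in the wide bay, the brush (dropped the last 1–3 cm) lies in the narrow bay, both were let go with the lid open, the lid was then lowered slowly and camera checks show it fully shut; the pots, mug and bowl were kept clear of but not re-measured at the end.

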